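# Tare a spring postal scale for its weighing pan

## Task

Set the empty steel weighing pan gently on the middle of the postal scale's platform, standing flat and lying lengthways with the platform. Then turn the scale's tare knob to re-tension the weighing spring until the pointer stands on the long zero mark of the dial with the pan on, so that small parts can be weighed net. Leave the other things on the cabinet top where they are.

Things in the scene. Friction and masses are not known exactly. Their poses are not given: they have to be found in the camera images.
- pan_center (a point): Centre (half-way up, 20 mm above its underside) of the loose weighing pan: an open rectangular steel tray 160 mm long (its x axis), 60 mm wide (y) and 40 mm high (z), walls 2.5 mm, about 0.15 to 0.31 kg. It starts empty on the cabinet top, left or right of the scale, and can be gripped from above across its 60 mm width.
- scale: The spring postal scale; it does not shift. White housing 300 mm along its x axis and 230 mm along y, origin at the centre of its underside. The platform is on its +x half; on the -x half a sloping round dial at the left (+y) and a tare knob on a low flat shoulder at the right (-y). Its -x side faces roughly towards the robot.
- platform_top (a point): Centre of the upper face of the scale's flat steel platform: 200 mm long along this point's y axis, 140 mm along x, 5 mm thick, about 107 mm above the cabinet top. x points away from the dial, z up. It rides on the weighing spring: it sinks 6 mm per kg of load (1.6 N per mm) and comes to a hard stop 12 mm down.
- platform (a joint): How far the platform has sunk, in m: about 0 when empty, positive downwards, 0.012 at its hard stop.
- tare_grip (a point): Middle of the grip of the tare knob, on its vertical axis: a round black knurled knob 36 mm across, its grip 10 to 36 mm above the housing's flat shoulder (itself 52 mm above the cabinet top); this point lies 24 mm above the shoulder. The raised dial console begins 52 mm to the left (+y) of the axis; the other sides are free for 80 mm at this height.
- tare (a joint): Turn of the tare knob in rad, positive clockwise seen from above, 0 at the start, limits -1.5 and 4.0; it stays where it is left and turns stiffly (0.04 N m). Clockwise tightens the weighing spring: the platform rises 1 mm per rad and the pointer goes back (anticlockwise) by half the angle that the knob is turned.
- dial_center (a point): Centre of the dial, at the pointer's height: a white round dial 122 mm across under a clear window, on a face that slopes down towards the dial's side of the scale by 15 degrees. 40 black divisions of 50 g, 9 degrees apart, every fourth longer; one turn is 2 kg.
- zero_mark (a point): The zero of the dial: the point of the longest and thickest black mark (19 mm long), on the platform's side of the dial where the pointer's tip stands when the scale reads zero; 52 mm from the dial centre at the pointer's height.
- pointer_tip (a point): Tip of the thin black pointer, 52 mm from the dial centre (it has a short broader tail on the other side). Load on the platform turns it clockwise as seen from above, 180 degrees per kg; an empty scale may stand some way off zero on either side.
- pan: The weighing pan; origin at the centre of its underside, axes as for its centre point.
- punch: Bystander: steel two-hole punch, 100 by 115 mm, 70 mm high; on the other side of the scale from the pan. Origin under its centre.
- cactus: Bystander: cactus in a white ceramic pot, 92 mm across, 150 mm high with the cactus. Origin under its centre.
- tidy: Bystander: plastic desk tidy 100 by 160 mm, 95 mm high, with pens up to 150 mm high. Origin under its centre.
- clipboard: Bystander: aluminium clipboard with spring clip, 230 by 320 mm, lying flat, 20 mm high at the clip. Origin under its centre.
There are look-alikes about, which are no part of the job. What is shaped like the pan but green is not meant.

How it is judged:
On the way, in this order (a step that is already met when the one before it is completed fails the run):
1. the pan stands on the middle of the platform, lengthways with it, and is let go (horizontal distance between pan_center and platform_top below 0.03 m and z of pan_center in the frame of platform_top between 0.015 and 0.025 m and angle between pan_center's own z axis and vertical below 0.1 rad and angle between the x axis of pan_center and the y axis of platform_top, either way round below 0.3 rad and contact force between pan and the fingers below 0.05 N), for 0.3 s.
2. with the pan on, the pointer has been brought to the zero mark by the knob (all of step 1 and distance between pointer_tip and zero_mark below 0.004 m), for 0.2 s.
At the end, for the whole second after the job is handed in: The pan stands flat and at rest on the platform, its centre within 30 mm of the platform's centre and its length within 0.3 rad of the platform's length, let go; the pointer's tip is within 4 mm (about half a division) of the zero mark (all of step 2 and linear speed of pan below 0.01 m/s); the robot touches nothing.
It fails at once if the platform is driven close to its stop (more than 10 mm down): the pan was dropped or pressed on (value of joint platform above 0.01 m).
It fails at once if the punch, cactus, desk tidy or clipboard is shifted by more than 30 mm or the cactus tipped (distance of any of punch, cactus, tidy, clipboard from where it was at the start of the episode above 0.03 m or angle between cactus's own z axis and vertical above 0.3 rad).
It also fails if it takes over 72 s, if anything falls off the work surface, if the arm or the gripper's body presses on something with over 40 N, if the wrist force passes 120 N, or if a joint passes its speed limit or range.

## Robot

A 6-joint arm with a two-finger parallel gripper is mounted at the origin on the work surface. World frame = base frame: x ahead of the robot, y to its left, z up, the work surface at z = 0. Lengths are in m, angles in rad, forces in N, time in s.
With the tool pointing down it reaches from about 0.225 to 0.875 m from the base axis. Payload 3.4 kg.
Tool frame: the origin (TCP) lies on the centre line of the jaws, within the pads' length; the fingertips stand 8 mm ahead of it and the grasp point (between the pads) lies 11 mm behind it; y points along the fingers, z is the direction in which the jaws open and shut, and the axes are right-handed (so a half turn about y gives the same grasp; the last joint's range is limited). The gripper opens to 85 mm and grips with 20 to 120 N. Pads are 22 mm wide; open, the fingers measure 114 mm over their backs; the gripper's body (76 mm by 85 mm) begins 54 mm behind the grasp point. The pads swing forward as they close: fully open they stand 13 mm farther back than shut.
Start: joints at [-1.369, 0.276, 1.505, -0, 1.361, -0.121], TCP at [0.182, -0.545, 0.239] pointing down, gripper open.
Joint ranges: [-2.89, 2.89], [-0.75, 2.08], [0.22, 2.7], [-1.18, 4.32], [0.11, 2.71], [-2.7, 2.7]. Speed limits (rad/s): [2.57, 2.57, 3.14, 3.14, 3.14, 3.14].

## Interface

Orientations are given as a rotation vector (axis times angle).
In Python, from cell import get_obs, read_camera, get_calibration, close_job gives the robot as it stands.
- The arm moves only by the tool play_rows, never from a script. Its argument "targets" is a list of rows, each an object with "offset": the shift along the tool's x, y, z in m, a list of three; "delta_rot": the turn, a rotation vector about the tool's x, y, z in degrees, a list of three. In form: [{"offset": [tx, ty, tz], "delta_rot": [ax, ay, az]}, ...]. A call has 1 to 20 rows; each row shifts and turns the commanded pose from where the row before left it, along the tool's axes as they then stand; what a row does not reach is not made up. A row lasts 1/10 s, in which the tool goes at most 50 mm and 8.59 degrees, less where a joint would pass 70% of its speed; a pose out of reach is approached as far as the arm can. A call with a gripper value outside its range is refused whole. "grip" is the closure in counts, from 0 (fully open) to 255 (shut), set as the call begins (left out, the last holds). The fingers move at their own pace and stop on an object; the grip force is fixed at half the most. Time passes only in rows, so rows that do not move let the fingers close. It gives the time, the measured TCP pose, the force and the opening at its end, in the units of the state.
- get_obs(): the state, without advancing time (a new reading comes with each control period).
- read_camera(name): name is "scene" or "top" or "wrist"; returns (picture, depth): 400x640x3 uint8, red, green, blue; 400x640 float32, m along the optical axis (not along the pixel's ray), 0 where there is no reading.
- get_calibration(name): a dict with "fx", "fy", "cx", "cy" (pixels), "rvec" (rotation vector, rad) and "tvec" (3), from world to camera coordinates, as OpenCV has them. Camera axes: x right, y down, z forward; pixel columns grow to the right and rows downward; lengths in m; the calibration is good to about 2 mm. A picture is of the moment at which its call begins: read the wrist's pose just before it. get_calibration takes no time and is no camera call; for the wrist camera it gives the pose at the moment of the call.
- close_job(): hands the job in, once; it reports no verdict.
The state is a dict: "clock": time; "q": joint angles; "dq": joint speeds; "joint_torque": joint torques, N m; "position": TCP position; "ee_rot": TCP orientation; "wrist_force": force on the tool from outside, world axes, zero at the start; "torque": the same for the moment, N m; "finger_gap": opening from 0.0 (shut) to 1.0 (fully open).
Only numpy, scipy, OpenCV 4.12 (cv2) and the standard library are available. Lean on these libraries where they do the work, as an engineer would, in place of code of your own. Each camera call takes 0.05 s, during which the arm holds its last target. There are 200 camera calls.

## Working session

There is one attempt and no reset: what is moved stays moved. The work goes in short steps, Python scripts to look and compute and a tool call to move; the robot and the scene stay as the last step left them, time stands still between calls to the robot, and variables do not carry over. Pictures are saved under pics/ and viewed, about 8 in all and at most 12, crops included, and the job is handed in when it is done.

Besides the shell and the picture viewer there is one more tool, called after "Call:" in YAML: its name, and indented under it one key for each argument. play_rows: Moves the arm, as the interface text tells. Its arguments: {"type":"object","properties":{"targets":{"type":"array","items":{"type":"object","properties":{"offset":{"type":"array","items":{"type":"number"}},"delta_rot":{"type":"array","items":{"type":"number"}}}}},"grip":{"type":"number"}},"required":["targets"]}

```bash
mkdir -p pics
cat > h.py <<'E'
import numpy as np, cv2
from scipy.spatial.transform import Rotation as R
from cell import *
def cam(n):
    c=get_calibration(n); K=np.array([[c['fx'],0,c['cx']],[0,c['fy'],c['cy']],[0,0,1]]); 
    return K,R.from_rotvec(c['rvec']).as_matrix(),np.array(c['tvec'])
def ray(n,uv,z,C=None):
    K,Rm,t=C or cam(n); uv=np.atleast_2d(uv).astype(float)
    d=(Rm.T@np.linalg.inv(K)@np.c_[uv,np.ones(len(uv))].T).T; o=-Rm.T@t
    return o+d*((z-o[2])/d[:,2])[:,None]
def proj(n,P,C=None):
    K,Rm,t=C or cam(n); p=(Rm@np.atleast_2d(P).T).T+t; q=(K@p.T).T; return q[:,:2]/q[:,2:]
def cloud(n,D):
    K,Rm,t=cam(n); v,u=np.mgrid[:400,:640]; p=np.stack([(u-K[0,2])/K[0,0]*D,(v-K[1,2])/K[1,1]*D,D],-1)
    return (p-t)@Rm
E
python3 - <<'E'
from h import *
o=get_obs(); print(o)
print(R.from_rotvec(o['ee_rot']).as_matrix().round(3))
for n in('scene','top'):
    im,D=read_camera(n); cv2.imwrite(f'pics/{n}0.png',im[...,::-1]); np.savez(f'{n}0.npz',im=im,D=D); K,Rm,t=cam(n); print(n,K[0,0],-Rm.T@t,Rm[2])
E
```

```text
{'clock': 0.0, 'q': array([-1.36900057e+00,  2.76629498e-01,  1.50617169e+00, -1.34999491e-05,
        1.36066500e+00, -1.21018205e-01]), 'dq': array([ 0.00154684,  0.00128682,  0.00068323, -0.00019824,  0.00010776,
        0.0003096 ]), 'joint_torque': array([-4.17720112e-04, -4.16777337e+01, -2.45804483e+01, -5.05771425e-05,
        1.08003381e-02,  3.64066341e-05]), 'position': array([ 0.18228679, -0.5447944 ,  0.23840464]), 'ee_rot': array([-0.33337823,  2.04883995, -2.04495878]), 'wrist_force': array([ 0.52587803,  0.22803228, -0.60295104]), 'torque': array([ 0.01107278, -0.04420013, -0.00259388]), 'finger_gap': 1.001899008571642}
[[-0.948 -0.     0.317]
 [-0.317  0.002 -0.948]
 [-0.    -1.    -0.002]]
scene 425.677010962271 [1.19744198 0.02100587 1.07486967] [-0.58627614  0.07956435 -0.80619464]
top 418.0554543796689 [0.19118728 0.1020386  1.65481091] [ 0.16956491  0.0161442  -0.98538678]
```

View pics/top0.png

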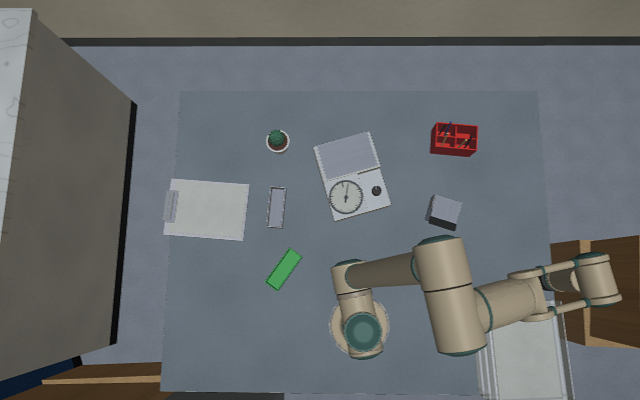

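View pics/scene0.png

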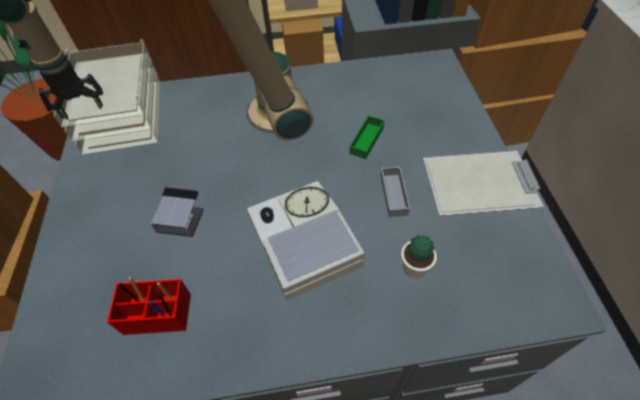

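The top view shows the pan near (276,207), the scale with its platform at (347,155), dial at (346,197) and knob at (377,191). The scene view shows the same layout, with the pan at (395,190).

Run:
```python
from h import *
for n in('scene','top'):
    d=np.load(f'{n}0.npz'); im,D=d['im'],d['D']; P=cloud(n,D); 
    ok=D>0; x,y,z=P[...,0],P[...,1],P[...,2]
    print(n,'table z',np.median(z[ok&(abs(z)<.03)&(x>.2)&(x<.8)]))
    reg=lambda a,b,c,e,lo,hi:(ok&(x>a)&(x<b)&(y>c)&(y<e)&(z>lo)&(z<hi))
    m=reg(.3,.6,.18,.40,.008,.06)
    v,u=np.nonzero(m); print('pan px',u.min(),u.max(),v.min(),v.max(),z[m].max())
    r=cv2.minAreaRect(P[m][:,:2].astype(np.float32)); print('pan',r)
    m=reg(.4,.9,-.15,.25,.102,.114); 
    k,l,s,c=cv2.connectedComponentsWithStats(m.astype(np.uint8)); i=1+s[1:,4].argmax()
    r=cv2.minAreaRect(P[l==i][:,:2].astype(np.float32)); print('plat',r,np.median(z[l==i]),s[i])
    m=reg(.3,.9,-.15,.25,.04,.2); r=cv2.minAreaRect(P[m][:,:2].astype(np.float32)); print('scale',r)
    m=(im.max(2)<70)&reg(.3,.9,-.15,.12,.07,.1)
    k,l,s,c=cv2.connectedComponentsWithStats(m.astype(np.uint8))
    for i in range(1,k):
        if s[i,4]>15: print('dark',s[i],c[i],P[l==i].mean(0))
d=np.load('top0.npz'); im=d['im'][120:245,255:400]; a=cv2.resize(im,None,fx=4.5,fy=4.5,interpolation=cv2.INTER_CUBIC); cv2.imwrite('pics/c1.png',a[...,::-1])
```

```text
scene table z -0.00024264536628462437
pan px 380 409 167 216 0.04577923264662201
pan ((0.4490030109882355, 0.32408541440963745), (0.062267597764730453, 0.16561953723430634), 85.42542266845703)
plat ((0.639236569404602, 0.04790689796209335), (0.14218679070472717, 0.1998462975025177), 16.523035049438477) 0.10560932106377124 [ 267  211   91   71 3492]
scale ((0.5676975250244141, 0.026682332158088684), (0.3030906021595001, 0.2299775779247284), 16.420076370239258)
dark [261 208  12  13 113] [266.43362832 214.        ] [ 0.51193075 -0.06443546  0.08478262]
top table z 0.0004418577241480957
pan px 259 311 171 244 0.04788906014805936
pan ((0.45269590616226196, 0.28918465971946716), (0.2916393280029297, 0.20740196108818054), 2.0502052307128906)
plat ((0.6389939785003662, 0.044972993433475494), (0.14240077137947083, 0.19946298003196716), 16.18377113342285) 0.10675570803510435 [ 318  132   59   47 1591]
scale ((0.5676949620246887, 0.023178786039352417), (0.30144837498664856, 0.2311657816171646), 16.570405960083008)
dark [372 186   9  10  57] [376.10526316 190.85964912] [ 0.50288899 -0.06685615  0.08637016]
```

View pics/c1.png

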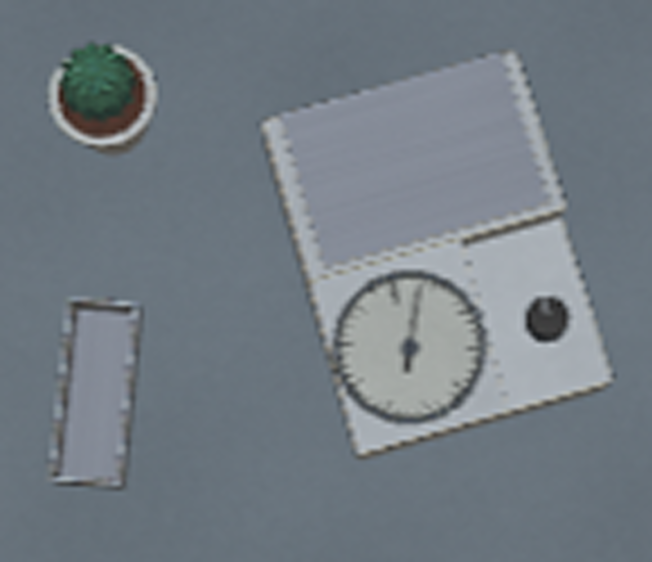

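The crop shows the pan lengthways near-vertical at (97,393), the dial centre at (409,347), the zero mark at (396,292) and the pointer tip at (418,285). The pointer is therefore about 20° clockwise of zero. The knob is at (547,318). I'll move above the pan.

Call:
play_rows:
  targets:
    - {"offset": [-0.0264, 0, -0.037], "delta_rot": [0, 0, 0]}
    - {"offset": [-0.0264, 0, -0.037], "delta_rot": [0, 0, 0]}
    - {"offset": [-0.0264, 0, -0.037], "delta_rot": [0, 0, 0]}
    - {"offset": [-0.0264, 0, -0.037], "delta_rot": [0, 0, 0]}
    - {"offset": [-0.0264, 0, -0.037], "delta_rot": [0, 0, 0]}
    - {"offset": [-0.0264, 0, -0.037], "delta_rot": [0, 0, 0]}
    - {"offset": [-0.0264, 0, -0.037], "delta_rot": [0, 0, 0]}
    - {"offset": [-0.0264, 0, -0.037], "delta_rot": [0, 0, 0]}
    - {"offset": [-0.0264, 0, -0.037], "delta_rot": [0, 0, 0]}
    - {"offset": [-0.0264, 0, -0.037], "delta_rot": [0, 0, 0]}
    - {"offset": [-0.0264, 0, -0.037], "delta_rot": [0, 0, 0]}
    - {"offset": [-0.0264, 0, -0.037], "delta_rot": [0, 0, 0]}
    - {"offset": [-0.0264, 0, -0.037], "delta_rot": [0, 0, 0]}
    - {"offset": [-0.0264, 0, -0.037], "delta_rot": [0, 0, 0]}
    - {"offset": [-0.0264, 0, -0.037], "delta_rot": [0, 0, 0]}
    - {"offset": [-0.0264, 0, -0.037], "delta_rot": [0, 0, 0]}
    - {"offset": [-0.0264, 0, -0.037], "delta_rot": [0, 0, 0]}
    - {"offset": [-0.0264, 0, -0.037], "delta_rot": [0, 0, 0]}
    - {"offset": [-0.0264, 0, -0.037], "delta_rot": [0, 0, 0]}
    - {"offset": [-0.0264, 0, -0.037], "delta_rot": [0, 0, 0]}
  grip: 0

```text
clock: 2.1
position: [0.4483, 0.3258, 0.2388]
ee_rot: [-0.335, 2.046, -2.047]
wrist_force: [0.1, -0.4, 0.6]
finger_gap: 0.999
```

Call:
play_rows:
  targets:
    - {"offset": [0, 0, 0], "delta_rot": [0, -8.5, 0]}
    - {"offset": [0, 0, 0], "delta_rot": [0, -8.5, 0]}
    - {"offset": [0, 0, 0], "delta_rot": [0, -8.5, 0]}
    - {"offset": [0, 0, 0], "delta_rot": [0, -8.5, 0]}
    - {"offset": [0, 0, 0], "delta_rot": [0, -8.5, 0]}
    - {"offset": [0, 0, 0], "delta_rot": [0, -8.5, 0]}
    - {"offset": [0, 0, 0], "delta_rot": [0, -8.5, 0]}
    - {"offset": [0, 0, 0], "delta_rot": [0, -8.5, 0]}
    - {"offset": [0, 0, 0], "delta_rot": [0, -8.5, 0]}
    - {"offset": [0, 0, 0], "delta_rot": [0, -8.5, 0]}
    - {"offset": [0, 0, 0], "delta_rot": [0, -8.5, 0]}
    - {"offset": [0, 0, 0], "delta_rot": [0, -8.5, 0]}
    - {"offset": [0, 0, 0], "delta_rot": [0, -8.5, 0]}
    - {"offset": [0, 0, 0], "delta_rot": [0, -8.5, 0]}
    - {"offset": [0, 0, 0], "delta_rot": [0, -8.5, 0]}
    - {"offset": [0, 0, 0], "delta_rot": [0, -8.5, 0]}
    - {"offset": [0, 0, 0], "delta_rot": [0, -8.5, 0]}
    - {"offset": [0, 0, 0], "delta_rot": [0, -8.5, 0]}
    - {"offset": [0, 0, 0], "delta_rot": [0, -4.0, 0]}
    - {"offset": [0, 0, 0], "delta_rot": [0, 0, 0]}

```text
clock: 4.1
position: [0.4481, 0.3238, 0.2388]
ee_rot: [-1.571, 0.063, -0.061]
wrist_force: [-0.7, -0.3, -0.4]
finger_gap: 0.999
```

```bash
cat > w.py <<'E'
from h import *
import sys
o=get_obs(); M=R.from_rotvec(o['ee_rot']).as_matrix(); print(o['clock'],o['position'].round(4),'q',o['q'].round(3),'F',o['wrist_force'].round(2),'T',o['torque'].round(3),o['finger_gap'].round(3)); print(M.round(3),'jaw yaw',np.degrees(np.arctan2(M[1,2],M[0,2])).round(2))
E
python3 - <<'E'
from w import *
C=cam('wrist');im,D=read_camera('wrist');cv2.imwrite('pics/w1.png',im[...,::-1])
P=cloud('wrist',D);m=(D>0)&(P[...,2]>.008)&(P[...,2]<.055)&(abs(P[...,0]-.449)<.12)&(abs(P[...,1]-.324)<.07)
print(cv2.minAreaRect(P[m][:,:2].astype(np.float32)),P[m][:,2].max(), -C[1].T@C[2])
m&=P[...,2]>.03
print(cv2.minAreaRect(P[m][:,:2].astype(np.float32)))
E
```

```text
Traceback (most recent call last):
  File "w.py", line 3, in <module>
    o=get_obs(); M=R.from_rotvec(o['ee_rot']).as_matrix(); print(o['clock'],o['position'].round(4),'q',o['q'].round(3),'F',o['wrist_force'].round(2),'T',o['torque'].round(3),o['finger_gap'].round(3)); print(M.round(3),'jaw yaw',np.degrees(np.arctan2(M[1,2],M[0,2])).round(2))
                                                                                                                                                                              ^^^^^^^^^^^^^^^^^^^^^
AttributeError: 'float' object has no attribute 'round'
```

```bash
sed -i "s/o\['finger_gap'\].round(3)/o['finger_gap']/" w.py
python3 - <<'E'
from w import *
C=cam('wrist');im,D=read_camera('wrist');cv2.imwrite('pics/w1.png',im[...,::-1])
P=cloud('wrist',D);m=(D>0)&(P[...,2]>.008)&(P[...,2]<.055)&(abs(P[...,0]-.449)<.12)&(abs(P[...,1]-.324)<.07)
print(cv2.minAreaRect(P[m][:,:2].astype(np.float32)),P[m][:,2].max(), -C[1].T@C[2])
m&=P[...,2]>.03
print(cv2.minAreaRect(P[m][:,:2].astype(np.float32)))
E
```

```text
4.1 [0.4481 0.3238 0.2388] q [ 0.5    0.243  1.552 -0.     1.347 -0.992] F [-0.73 -0.3  -0.37] T [ 0.003 -0.035  0.02 ] 0.9991965443013625
[[ 0.997 -0.001  0.079]
 [-0.079 -0.001  0.997]
 [-0.001 -1.    -0.001]] jaw yaw 85.48
((0.4478908181190491, 0.32599303126335144), (0.06209873408079147, 0.160724937915802), 85.600830078125) 0.04519749538786375 [0.37482734 0.33000934 0.37491863]
((0.4478908181190491, 0.32599303126335144), (0.06209873408079147, 0.160724937915802), 85.600830078125)
```

View pics/w1.png

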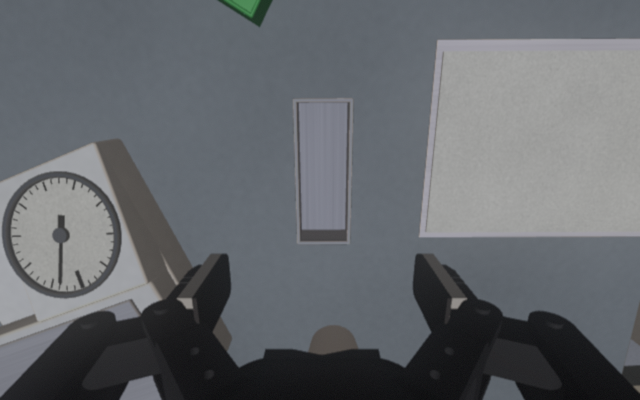

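The wrist view shows the pan at (323,170), aligned with the jaws. The clipboard and scale are clear of the fingers. I'll descend and grip.

Call:
play_rows:
  targets:
    - {"offset": [0, 0.03, 0.002], "delta_rot": [0, 0, 0]}
    - {"offset": [0, 0.03, 0], "delta_rot": [0, 0, 0]}
    - {"offset": [0, 0.03, 0], "delta_rot": [0, 0, 0]}
    - {"offset": [0, 0.03, 0], "delta_rot": [0, 0, 0]}
    - {"offset": [0, 0.03, 0], "delta_rot": [0, 0, 0]}
    - {"offset": [0, 0.02, 0], "delta_rot": [0, 0, 0]}
    - {"offset": [0, 0.02, 0], "delta_rot": [0, 0, 0]}
    - {"offset": [0, 0.015, 0], "delta_rot": [0, 0, 0]}
    - {"offset": [0, 0.012, 0], "delta_rot": [0, 0, 0]}
    - {"offset": [0, 0, 0], "delta_rot": [0, 0, 0]}
    - {"offset": [0, 0, 0], "delta_rot": [0, 0, 0]}

```text
clock: 5.25
position: [0.4488, 0.326, 0.0224]
ee_rot: [-1.57, 0.062, -0.062]
wrist_force: [0.3, 1.1, -0.6]
finger_gap: 0.999
```

Call:
play_rows:
  targets:
    - {"offset": [0, 0, 0], "delta_rot": [0, 0, 0]}
    - {"offset": [0, 0, 0], "delta_rot": [0, 0, 0]}
    - {"offset": [0, 0, 0], "delta_rot": [0, 0, 0]}
    - {"offset": [0, 0, 0], "delta_rot": [0, 0, 0]}
    - {"offset": [0, 0, 0], "delta_rot": [0, 0, 0]}
    - {"offset": [0, 0, 0], "delta_rot": [0, 0, 0]}
    - {"offset": [0, 0, 0], "delta_rot": [0, 0, 0]}
    - {"offset": [0, 0, 0], "delta_rot": [0, 0, 0]}
    - {"offset": [0, 0, 0], "delta_rot": [0, 0, 0]}
    - {"offset": [0, 0, 0], "delta_rot": [0, 0, 0]}
  grip: 255

```text
clock: 6.25
position: [0.4493, 0.3263, 0.0235]
ee_rot: [-1.569, 0.06, -0.063]
wrist_force: [-0.5, 0.9, 5.1]
finger_gap: 0.685
```

Call:
play_rows:
  targets:
    - {"offset": [0, -0.01, 0], "delta_rot": [0, 0, 0]}
    - {"offset": [0, -0.02, 0], "delta_rot": [0, 0, 0]}
    - {"offset": [0, -0.03, 0], "delta_rot": [0, 0, 0]}
    - {"offset": [0, -0.03, 0], "delta_rot": [0, 0, 0]}
    - {"offset": [0, -0.03, 0], "delta_rot": [0, 0, 0]}
    - {"offset": [0, -0.03, 0], "delta_rot": [0, 0, 0]}
    - {"offset": [0, -0.03, 0], "delta_rot": [0, 0, 0]}
    - {"offset": [0, -0.03, 0], "delta_rot": [0, 0, 0]}
    - {"offset": [0, 0, 0], "delta_rot": [0, 0, 0]}
    - {"offset": [0, 0, 0], "delta_rot": [0, 0, 0]}

```text
clock: 7.25
position: [0.4481, 0.3257, 0.2322]
ee_rot: [-1.57, 0.062, -0.062]
wrist_force: [-0.2, -0.4, -4.1]
finger_gap: 0.686
```

Call:
play_rows:
  targets:
    - {"offset": [0.0212, 0, -0.0264], "delta_rot": [0, 0, 0]}
    - {"offset": [0.0212, 0, -0.0264], "delta_rot": [0, 0, 0]}
    - {"offset": [0.0212, 0, -0.0264], "delta_rot": [0, 0, 0]}
    - {"offset": [0.0212, 0, -0.0264], "delta_rot": [0, 0, 0]}
    - {"offset": [0.0212, 0, -0.0264], "delta_rot": [0, 0, 0]}
    - {"offset": [0.0212, 0, -0.0264], "delta_rot": [0, 0, 0]}
    - {"offset": [0.0212, 0, -0.0264], "delta_rot": [0, 0, 0]}
    - {"offset": [0.0212, 0, -0.0264], "delta_rot": [0, 0, 0]}
    - {"offset": [0.0212, 0, -0.0264], "delta_rot": [0, 0, 0]}
    - {"offset": [0.0212, 0, -0.0264], "delta_rot": [0, 0, 0]}
    - {"offset": [0, 0, 0], "delta_rot": [0, 6.9, 0]}
    - {"offset": [0, 0, 0], "delta_rot": [0, 6.9, 0]}
    - {"offset": [0, 0, 0], "delta_rot": [0, 6.9, 0]}
    - {"offset": [0, 0, 0], "delta_rot": [0, 6.9, 0]}
    - {"offset": [0, 0, 0], "delta_rot": [0, 6.9, 0]}
    - {"offset": [0, 0, 0], "delta_rot": [0, 6.9, 0]}
    - {"offset": [0, 0, 0], "delta_rot": [0, 6.9, 0]}
    - {"offset": [0, 0, 0], "delta_rot": [0, 6.9, 0]}
    - {"offset": [0, 0, 0], "delta_rot": [0, 6.9, 0]}
    - {"offset": [0, 0, 0], "delta_rot": [0, 6.9, 0]}

```text
clock: 9.25
position: [0.6376, 0.0461, 0.2292]
ee_rot: [-1.333, 1.003, -0.995]
wrist_force: [-0.4, 0.4, -2.3]
finger_gap: 0.689
```

Run:
```python
from w import *
im,D=read_camera('scene');cv2.imwrite('pics/s2.png',cv2.resize(im[120:320,210:450],None,fx=3,fy=3)[...,::-1])
P=cloud('wrist',read_camera('wrist')[1]);x,y,z=P[...,0],P[...,1],P[...,2]
m=(z>.2)&(z<.29)&(np.hypot(x-o['position'][0],y-o['position'][1])<.1)
print(np.percentile(z[m],[1,10,50,90,99]) if m.any() else 0)
```

```text
9.25 [0.6376 0.0461 0.2292] q [-0.037  0.381  1.371 -0.     1.394 -0.319] F [-0.35  0.45 -2.26] T [-0.001 -0.009 -0.033] 0.689421737294267
[[ 0.279 -0.006  0.96 ]
 [-0.96   0.     0.279]
 [-0.002 -1.    -0.005]] jaw yaw 16.21
[0.20865052 0.20938908 0.21998161 0.28275464 0.28882385]
```

View pics/s2.png

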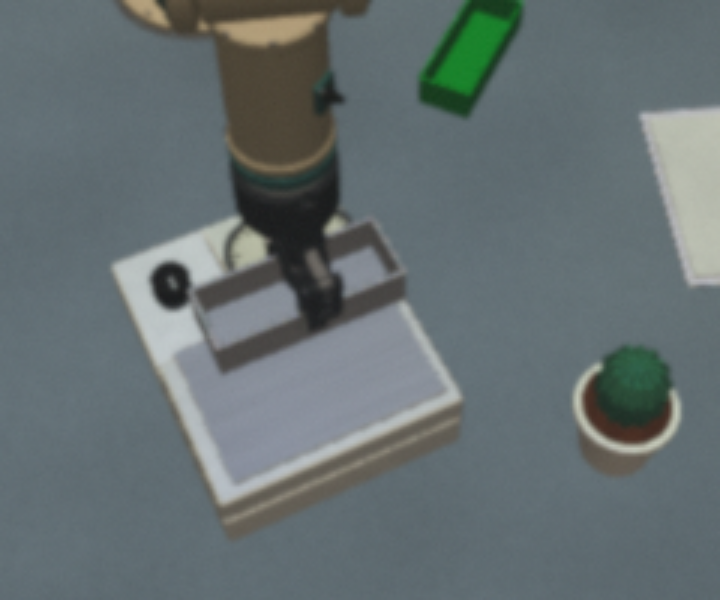

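The pan hangs level and lengthways over the platform. I'll lower it.

Call:
play_rows:
  targets:
    - {"offset": [0, 0.02, 0], "delta_rot": [0, 0, 0]}
    - {"offset": [0, 0.02, 0], "delta_rot": [0, 0, 0]}
    - {"offset": [0, 0.02, 0], "delta_rot": [0, 0, 0]}
    - {"offset": [0, 0.015, 0], "delta_rot": [0, 0, 0]}
    - {"offset": [0, 0.01, 0], "delta_rot": [0, 0, 0]}
    - {"offset": [0, 0.005, 0], "delta_rot": [0, 0, 0]}
    - {"offset": [0, 0.003, 0], "delta_rot": [0, 0, 0]}
    - {"offset": [0, 0, 0], "delta_rot": [0, 0, 0]}
    - {"offset": [0, 0, 0], "delta_rot": [0, 0, 0]}
    - {"offset": [0, 0, 0], "delta_rot": [0, 0, 0]}

```text
clock: 10.35
position: [0.6396, 0.0461, 0.1401]
ee_rot: [-1.331, 0.993, -0.995]
wrist_force: [0.3, 0.5, -2.4]
finger_gap: 0.688
```

Call:
play_rows:
  targets:
    - {"offset": [0, 0.001, 0], "delta_rot": [0, 0, 0]}
    - {"offset": [0, 0.001, 0], "delta_rot": [0, 0, 0]}
    - {"offset": [0, 0.001, 0], "delta_rot": [0, 0, 0]}
    - {"offset": [0, 0, 0], "delta_rot": [0, 0, 0]}
    - {"offset": [0, 0, 0], "delta_rot": [0, 0, 0]}
    - {"offset": [0, 0, 0], "delta_rot": [0, 0, 0]}

```text
clock: 10.95
position: [0.6392, 0.0461, 0.1362]
ee_rot: [-1.332, 0.995, -0.995]
wrist_force: [-0.7, -0.2, -2.0]
finger_gap: 0.691
```

Call:
play_rows:
  targets:
    - {"offset": [0, 0.0015, 0], "delta_rot": [0, 0, 0]}
    - {"offset": [0, 0.0015, 0], "delta_rot": [0, 0, 0]}
    - {"offset": [0, 0.0015, 0], "delta_rot": [0, 0, 0]}
    - {"offset": [0, 0.0015, 0], "delta_rot": [0, 0, 0]}
    - {"offset": [0, 0, 0], "delta_rot": [0, 0, 0]}
    - {"offset": [0, 0, 0], "delta_rot": [0, 0, 0]}
    - {"offset": [0, 0, 0], "delta_rot": [0, 0, 0]}

```text
clock: 11.65
position: [0.6392, 0.0461, 0.1303]
ee_rot: [-1.332, 0.994, -0.995]
wrist_force: [0.2, -0.4, -2.2]
finger_gap: 0.687
```

Call:
play_rows:
  targets:
    - {"offset": [0, 0.001, 0], "delta_rot": [0, 0, 0]}
    - {"offset": [0, 0.001, 0], "delta_rot": [0, 0, 0]}
    - {"offset": [0, 0, 0], "delta_rot": [0, 0, 0]}
    - {"offset": [0, 0, 0], "delta_rot": [0, 0, 0]}
    - {"offset": [0, 0, 0], "delta_rot": [0, 0, 0]}

```text
clock: 12.15
position: [0.6393, 0.0461, 0.1285]
ee_rot: [-1.331, 0.994, -0.995]
wrist_force: [-0.5, 0.5, -1.6]
finger_gap: 0.69
```

Call:
play_rows:
  targets:
    - {"offset": [0, 0.0005, 0], "delta_rot": [0, 0, 0]}
    - {"offset": [0, 0, 0], "delta_rot": [0, 0, 0]}
    - {"offset": [0, 0, 0], "delta_rot": [0, 0, 0]}
    - {"offset": [0, 0, 0], "delta_rot": [0, 0, 0]}
    - {"offset": [0, 0, 0], "delta_rot": [0, 0, 0]}
    - {"offset": [0, 0, 0], "delta_rot": [0, 0, 0]}
    - {"offset": [0, 0, 0], "delta_rot": [0, 0, 0]}
    - {"offset": [0, 0, 0], "delta_rot": [0, 0, 0]}
  grip: 0

```text
clock: 12.95
position: [0.6392, 0.0461, 0.1278]
ee_rot: [-1.332, 0.994, -0.995]
wrist_force: [0.4, -0.1, -1.1]
finger_gap: 1.001
```

Call:
play_rows:
  targets:
    - {"offset": [0, -0.01, 0], "delta_rot": [0, 0, 0]}
    - {"offset": [0, -0.02, 0], "delta_rot": [0, 0, 0]}
    - {"offset": [0, -0.02, 0], "delta_rot": [0, 0, 0]}
    - {"offset": [0, -0.03, 0], "delta_rot": [0, 0, 0]}
    - {"offset": [0, -0.03, 0], "delta_rot": [0, 0, 0]}
    - {"offset": [0, 0, 0], "delta_rot": [0, 0, 0]}
    - {"offset": [0, 0, 0], "delta_rot": [0, 0, 0]}

```text
clock: 13.65
position: [0.6395, 0.0461, 0.2392]
ee_rot: [-1.33, 0.993, -0.996]
wrist_force: [-0.1, 0.2, 0.1]
finger_gap: 0.998
```

Run:
```python
from w import *
im,D=read_camera('wrist');cv2.imwrite('pics/w2.png',im[...,::-1]); np.savez('w2.npz',im=im,D=D)
P=cloud('wrist',D)
m=(D>0)&(P[...,2]>.135)&(P[...,2]<.155)&(np.hypot(P[...,0]-.639,P[...,1]-.046)<.12)
print(cv2.minAreaRect(P[m][:,:2].astype(np.float32)),P[m][:,2].mean())
m=(im.max(2)<70)&(D>0)&(P[...,2]>.06)&(P[...,2]<.1)&(np.hypot(P[...,0]-.507,P[...,1]+.066)<.035)
if m.any(): print('knob',cv2.minEnclosingCircle(P[m][:,:2].astype(np.float32)),P[m].mean(0),P[m][:,2].max())
```

```text
13.65 [0.6395 0.0461 0.2392] q [-0.036  0.375  1.357 -0.     1.407 -0.324] F [-0.09  0.24  0.11] T [ 0.056 -0.015  0.036] 0.9980376348613966
[[ 0.284  0.003  0.959]
 [-0.959 -0.     0.284]
 [ 0.001 -1.     0.002]] jaw yaw 16.5
((0.6381285786628723, 0.04797213524580002), (0.0622023306787014, 0.16080009937286377), 16.638002395629883) 0.14408646474400352
knob ((0.5057148337364197, -0.06343920528888702), 0.018344290554523468) [ 0.50792484 -0.05930578  0.08399063] 0.08981911947185203
```

View pics/w2.png

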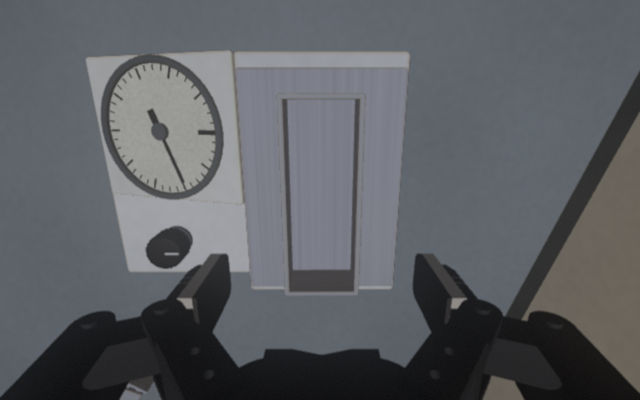

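The wrist view shows the pan square on the middle of the platform. Dial centre is at (160,131), zero mark at (207,131), pointer tip at (185,187) and knob at (168,248). I'll measure the angle on the dial plane and the way to the knob.

```bash
cat > dial.py <<'E'
from w import *
# scale pose from the top/scene fits
yaw=np.radians(16.5); ex=np.array([np.cos(yaw),np.sin(yaw),0]); ey=np.array([-ex[1],ex[0],0])
def fitplane(P,D,c,r):
    m=(D>0)&(np.hypot(P[...,0]-c[0],P[...,1]-c[1])<r)&(P[...,2]>.05)
    A=P[m]; 
    for _ in range(3):
        q=A.mean(0); n=np.linalg.svd(A-q,full_matrices=False)[2][2]; n*=np.sign(n[2]); A=A[abs((A-q)@n)<.004]
    return q,n
def dial(im,D,px,C=None):   # px: initial centre pixel
    C=C or cam('wrist'); P=cloud('wrist',D)
    c0=P[int(px[1]),int(px[0])]; q,n=fitplane(P,D,c0,.045)
    # rectify: pixel grid 0.25 mm, u along -ey-ish in plane, v
    a=ex-n*(ex@n); a/=np.linalg.norm(a); b=np.cross(n,a)
    s=np.linspace(-.075,.075,601); X=c0-n*((c0-q)@n)+s[None,:,None]*a*1+(-s[:,None,None])*b
    uv=proj('wrist',X.reshape(-1,3),C).reshape(601,601,2).astype(np.float32)
    rec=cv2.remap(im,uv[...,0],uv[...,1],cv2.INTER_CUBIC); return rec,q,n,c0
E
python3 - <<'E'
from dial import *
d=np.load('w2.npz'); im,D=d['im'],d['D']
rec,q,n,c0=dial(im,D,(160,131)); print('tilt',np.degrees(np.arccos(n[2])),c0,n)
cv2.imwrite('pics/d2.png',rec[...,::-1])
g=cv2.cvtColor(rec,cv2.COLOR_RGB2GRAY); np.save('d2.npy',g)
P=cloud('wrist',D); m=(D>0)&(np.hypot(P[...,0]-.507,P[...,1]+.065)<.03)&(P[...,2]>.085)&(P[...,2]<.092)
print('knob top',cv2.minEnclosingCircle(P[m][:,:2].astype(np.float32)),np.median(P[m][:,2]))
m=(D>0)&(np.hypot(P[...,0]-c0[0],P[...,1]-c0[1])<.08)&(P[...,2]<.12); print('console max z',np.percentile(P[m][:,2],99.5))
E
```

```text
13.7 [0.6388 0.0461 0.2378] q [-0.036  0.376  1.359 -0.     1.407 -0.324] F [ 0.25  0.13 -0.66] T [ 0.014 -0.006 -0.007] 1.000927514489866
[[ 0.284 -0.     0.959]
 [-0.959 -0.     0.284]
 [ 0.    -1.    -0.   ]] jaw yaw 16.5
tilt 14.974029452584128 [0.48161796 0.05324909 0.07939207] [-0.24813397 -0.07204424  0.96604304]
knob top ((0.5055686831474304, -0.06433546543121338), 0.018744826316833496) 0.08800820285027171
console max z 0.09578838676918555
```

View pics/d2.png

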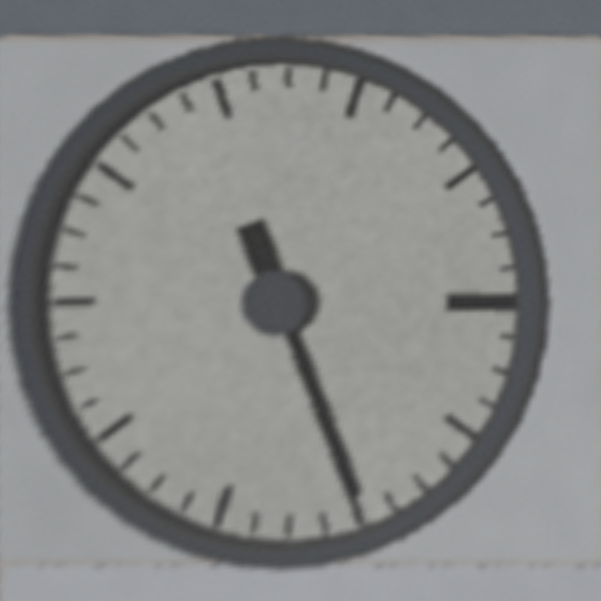

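The rectified dial has its centre at about (282,302), zero at (480,302) and the pointer tip at (358,498). The pointer is about 68.5° clockwise of zero, so the knob needs about 137° clockwise. I'll go to the knob and grip it with the jaws along the scale's x.

Call:
play_rows:
  targets:
    - {"offset": [0.0113, 0, -0.0266], "delta_rot": [0, 0, 0]}
    - {"offset": [0.0113, 0, -0.0266], "delta_rot": [0, 0, 0]}
    - {"offset": [0.0113, 0, -0.0266], "delta_rot": [0, 0, 0]}
    - {"offset": [0.0113, 0, -0.0266], "delta_rot": [0, 0, 0]}
    - {"offset": [0.0113, 0, -0.0266], "delta_rot": [0, 0, 0]}
    - {"offset": [0.0113, 0, -0.0266], "delta_rot": [0, 0, 0]}
    - {"offset": [0, 0, 0], "delta_rot": [0, 0, 0]}
    - {"offset": [0, 0.02, 0], "delta_rot": [0, 0, 0]}
    - {"offset": [0, 0.02, 0], "delta_rot": [0, 0, 0]}
    - {"offset": [0, 0.02, 0], "delta_rot": [0, 0, 0]}
    - {"offset": [0, 0.02, 0], "delta_rot": [0, 0, 0]}
    - {"offset": [0, 0, 0], "delta_rot": [0, 0, 0]}
    - {"offset": [0, 0, 0], "delta_rot": [0, 0, 0]}

```text
clock: 15.0
position: [0.5054, -0.0639, 0.1572]
ee_rot: [-1.332, 0.996, -0.993]
wrist_force: [-0.3, -0.5, 0.5]
finger_gap: 1.002
```

```bash
python3 w.py
```

```text
15.0 [ 0.5054 -0.0639  0.1572] q [-0.262  0.241  1.771  0.     1.131 -0.551] F [-0.35 -0.5   0.55] T [ 0.01  -0.003 -0.05 ] 1.0020937569188177
[[ 0.284 -0.002  0.959]
 [-0.959  0.001  0.284]
 [-0.001 -1.    -0.001]] jaw yaw 16.51
```

Call:
play_rows:
  targets:
    - {"offset": [0, 0.02, 0], "delta_rot": [0, 0, 0]}
    - {"offset": [0, 0.02, 0], "delta_rot": [0, 0, 0]}
    - {"offset": [0, 0.02, 0], "delta_rot": [0, 0, 0]}
    - {"offset": [0, 0.015, 0], "delta_rot": [0, 0, 0]}
    - {"offset": [0, 0.014, 0], "delta_rot": [0, 0, 0]}
    - {"offset": [0, 0, 0], "delta_rot": [0, 0, 0]}
    - {"offset": [0, 0, 0], "delta_rot": [0, 0, 0]}

```text
clock: 15.7
position: [0.5063, -0.0643, 0.0696]
ee_rot: [-1.331, 0.993, -0.995]
wrist_force: [-0.1, -0.2, -0.0]
finger_gap: 1.0
```

Call:
play_rows:
  targets:
    - {"offset": [0, 0, 0], "delta_rot": [0, 0, 0]}
    - {"offset": [0, 0, 0], "delta_rot": [0, 0, 0]}
    - {"offset": [0, 0, 0], "delta_rot": [0, 0, 0]}
    - {"offset": [0, 0, 0], "delta_rot": [0, 0, 0]}
    - {"offset": [0, 0, 0], "delta_rot": [0, 0, 0]}
    - {"offset": [0, 0, 0], "delta_rot": [0, 0, 0]}
    - {"offset": [0, 0, 0], "delta_rot": [0, 0, 0]}
    - {"offset": [0, 0, 0], "delta_rot": [0, 0, 0]}
    - {"offset": [0, 0, 0], "delta_rot": [0, 0, 0]}
    - {"offset": [0, 0, 0], "delta_rot": [0, 0, 0]}
    - {"offset": [0, 0, 0], "delta_rot": [0, 0, 0]}
    - {"offset": [0, 0, 0], "delta_rot": [0, 0, 0]}
  grip: 255

```text
clock: 16.9
position: [0.5056, -0.0643, 0.0696]
ee_rot: [-1.332, 0.994, -0.995]
wrist_force: [-1.2, -0.2, 5.2]
finger_gap: 0.402
```

Call:
play_rows:
  targets:
    - {"offset": [0, 0, 0], "delta_rot": [0, 6.85, 0]}
    - {"offset": [0, 0, 0], "delta_rot": [0, 6.85, 0]}
    - {"offset": [0, 0, 0], "delta_rot": [0, 6.85, 0]}
    - {"offset": [0, 0, 0], "delta_rot": [0, 6.85, 0]}
    - {"offset": [0, 0, 0], "delta_rot": [0, 6.85, 0]}
    - {"offset": [0, 0, 0], "delta_rot": [0, 6.85, 0]}
    - {"offset": [0, 0, 0], "delta_rot": [0, 6.85, 0]}
    - {"offset": [0, 0, 0], "delta_rot": [0, 6.85, 0]}
    - {"offset": [0, 0, 0], "delta_rot": [0, 6.85, 0]}
    - {"offset": [0, 0, 0], "delta_rot": [0, 6.85, 0]}
    - {"offset": [0, 0, 0], "delta_rot": [0, 6.85, 0]}
    - {"offset": [0, 0, 0], "delta_rot": [0, 6.85, 0]}
    - {"offset": [0, 0, 0], "delta_rot": [0, 6.85, 0]}
    - {"offset": [0, 0, 0], "delta_rot": [0, 6.85, 0]}
    - {"offset": [0, 0, 0], "delta_rot": [0, 6.85, 0]}
    - {"offset": [0, 0, 0], "delta_rot": [0, 6.85, 0]}
    - {"offset": [0, 0, 0], "delta_rot": [0, 6.85, 0]}
    - {"offset": [0, 0, 0], "delta_rot": [0, 6.85, 0]}
    - {"offset": [0, 0, 0], "delta_rot": [0, 6.85, 0]}
    - {"offset": [0, 0, 0], "delta_rot": [0, 6.85, 0]}

```text
clock: 18.9
position: [0.507, -0.066, 0.0697]
ee_rot: [-0.532, -1.918, 1.923]
wrist_force: [1.0, -5.3, 2.1]
finger_gap: 0.403
```

Call:
play_rows:
  targets:
    - {"offset": [0, 0, 0], "delta_rot": [0, 0, 0]}
    - {"offset": [0, 0, 0], "delta_rot": [0, 0, 0]}
    - {"offset": [0, 0, 0], "delta_rot": [0, 0, 0]}

```text
clock: 19.2
position: [0.507, -0.066, 0.0697]
ee_rot: [-0.526, -1.923, 1.927]
wrist_force: [1.1, -5.4, 3.9]
finger_gap: 0.406
```

Run:
```python
from w import *
im,D=read_camera('wrist'); cv2.imwrite('pics/w3.png',im[...,::-1])
s,_=read_camera('scene'); a=cv2.resize(s[175:225,250:340],None,fx=5,fy=5,interpolation=cv2.INTER_CUBIC)
t,_=read_camera('top'); b=cv2.resize(t[170:220,315:395],None,fx=5,fy=5,interpolation=cv2.INTER_CUBIC)
h=np.zeros((250+300,800,3),np.uint8); h[:250,:450]=a; h[250:500,:400]=b; h[300:550,400:]=cv2.resize(im,(400,250)); cv2.imwrite('pics/m3.png',h[...,::-1])
```

```text
19.2 [ 0.507  -0.066   0.0697] q [-0.264  0.337  1.89  -0.003  0.91   1.838] F [ 1.12 -5.35  3.93] T [-0.863 -0.03  -0.058] 0.4058227264629376
[[-0.863  0.004 -0.505]
 [ 0.505 -0.003 -0.863]
 [-0.005 -1.     0.001]] jaw yaw -120.32
```

View pics/m3.png

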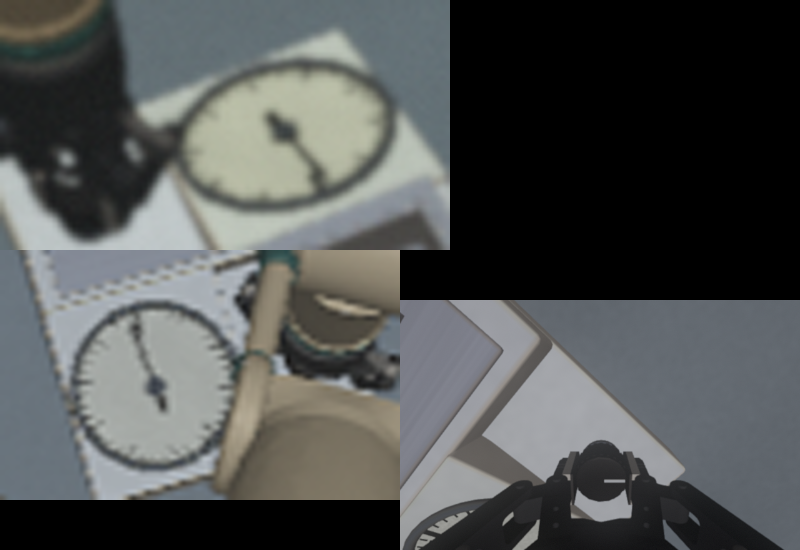

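The pointer appears to be on or near the zero mark in both the scene and top crops. I'll release with a partial opening, lift, and look straight down on the dial.

Call:
play_rows:
  targets:
    - {"offset": [0, 0, 0], "delta_rot": [0, 0, 0]}
    - {"offset": [0, 0, 0], "delta_rot": [0, 0, 0]}
    - {"offset": [0, 0, 0], "delta_rot": [0, 0, 0]}
    - {"offset": [0, 0, 0], "delta_rot": [0, 0, 0]}
    - {"offset": [0, 0, 0], "delta_rot": [0, 0, 0]}
    - {"offset": [0, 0, 0], "delta_rot": [0, 0, 0]}
  grip: 100

```text
clock: 19.95
position: [0.5053, -0.0641, 0.0687]
ee_rot: [-0.523, -1.921, 1.922]
wrist_force: [0.9, 0.7, -0.6]
finger_gap: 0.605
```

Call:
play_rows:
  targets:
    - {"offset": [0, -0.01, 0], "delta_rot": [0, 0, 0]}
    - {"offset": [0, -0.02, 0], "delta_rot": [0, 0, 0]}
    - {"offset": [0, -0.03, 0], "delta_rot": [0, 0, 0]}
    - {"offset": [0, -0.03, 0], "delta_rot": [0, 0, 0]}
    - {"offset": [0, -0.04, 0], "delta_rot": [0, 0, 0]}
    - {"offset": [0, -0.04, 0], "delta_rot": [0, 0, 0]}
    - {"offset": [0.024, 0, -0.0225], "delta_rot": [0, 0, 0]}
    - {"offset": [0.024, 0, -0.0225], "delta_rot": [0, 0, 0]}
    - {"offset": [0.024, 0, -0.0225], "delta_rot": [0, 0, 0]}
    - {"offset": [0.024, 0, -0.0225], "delta_rot": [0, 0, 0]}
    - {"offset": [0, 0, 0], "delta_rot": [0, 0, 0]}
    - {"offset": [0, 0, 0], "delta_rot": [0, 0, 0]}

```text
clock: 21.15
position: [0.4683, 0.0624, 0.2395]
ee_rot: [-0.524, -1.923, 1.923]
wrist_force: [0.7, -0.8, -0.9]
finger_gap: 0.611
```

Run:
```python
from dial import *
C=cam('wrist'); im,D=read_camera('wrist'); px=proj('wrist',[.4816,.0532,.0794],C)[0]; print(px)
rec,q,n,c0=dial(im,D,px,C); print(np.degrees(np.arccos(n[2])),c0)
h=np.zeros((500,800,3),np.uint8); h[:,:500]=cv2.resize(rec,(500,500)); h[:188,500:]=cv2.resize(im,(300,188)); cv2.imwrite('pics/d4.png',h[...,::-1])
P=cloud('scene',read_camera('scene')[1]); z=P[...,2]
m=(z>.13)&(z<.155)&(np.hypot(P[...,0]-.639,P[...,1]-.046)<.1)
print('pan',cv2.minAreaRect(P[m][:,:2].astype(np.float32)),np.percentile(z[m],95))
```

```text
21.15 [0.4683 0.0624 0.2395] q [-1.400e-02  1.200e-01  1.709e+00 -1.000e-03  1.311e+00  2.087e+00] F [ 0.65 -0.77 -0.87] T [-0.002  0.045  0.003] 0.6112061006172936
[[-0.863  0.001 -0.506]
 [ 0.506 -0.001 -0.863]
 [-0.001 -1.    -0.   ]] jaw yaw -120.4
[323.33623215 167.98008066]
88.61560109763002 [0.48303929 0.05225873 0.08024092]
pan ((0.639613926410675, 0.045871976763010025), (0.06478505581617355, 0.16180366277694702), 16.062971115112305) 0.14922897983920194
```

View pics/d4.png

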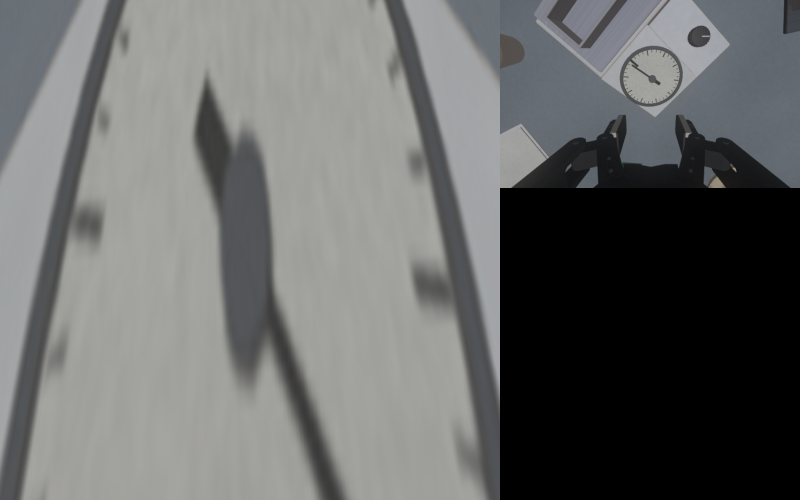

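The plane fit picked up the fingers, so that rectified picture is useless. I'll redo it with the earlier dial normal.

```bash
sed -i 's/    q,n=fitplane/    q,n=fitplane/; s/q,n=fitplane(P,D,c0,.045)/q,n=c0,np.array([-.2481,-.0720,.9660])/' dial.py
python3 - <<'E'
from dial import *
C=cam('wrist'); im,D=read_camera('wrist'); px=proj('wrist',[.4816,.0532,.0794],C)[0]
rec,q,n,c0=dial(im,D,px,C); cv2.imwrite('pics/d5.png',rec[...,::-1])
E
```

```text
21.25 [0.4687 0.0614 0.2392] q [-1.600e-02  1.210e-01  1.709e+00 -1.000e-03  1.311e+00  2.087e+00] F [-0.07 -0.51  0.11] T [ 0.041  0.009 -0.003] 0.607903019218975
[[-0.861  0.001 -0.508]
 [ 0.508 -0.001 -0.861]
 [-0.001 -1.     0.   ]] jaw yaw -120.52
```

View pics/d5.png

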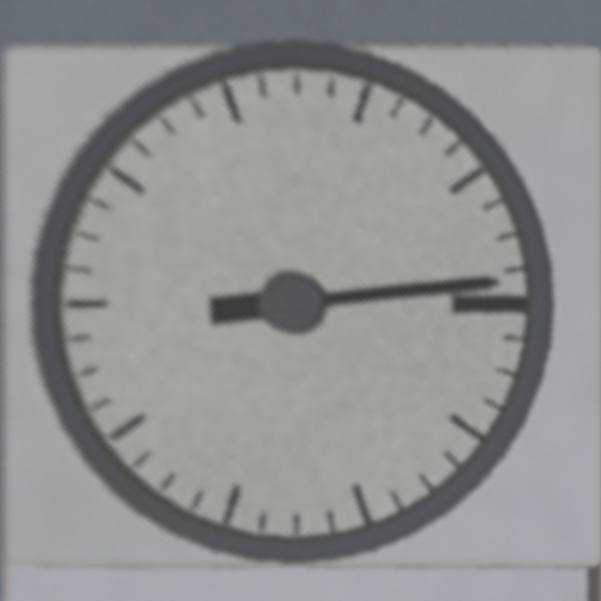

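The dial now shows the tail at (212,312), the tip at (497,283) and the zero mark along (490,304). The pointer is about 6° anticlockwise past zero, roughly 5.5 mm, so the knob must go back about 12°. I'll regrip and correct.

Call:
play_rows:
  targets:
    - {"offset": [-0.024, 0, 0.0225], "delta_rot": [0, 0, 0]}
    - {"offset": [-0.024, 0, 0.0225], "delta_rot": [0, 0, 0]}
    - {"offset": [-0.024, 0, 0.0225], "delta_rot": [0, 0, 0]}
    - {"offset": [-0.024, 0, 0.0225], "delta_rot": [0, 0, 0]}
    - {"offset": [0, 0, 0], "delta_rot": [0, 0, 0]}
    - {"offset": [0, 0, 0], "delta_rot": [0, 0, 0]}
    - {"offset": [0, 0.03, 0], "delta_rot": [0, 0, 0]}
    - {"offset": [0, 0.03, 0], "delta_rot": [0, 0, 0]}
    - {"offset": [0, 0.02, 0], "delta_rot": [0, 0, 0]}
    - {"offset": [0, 0, 0], "delta_rot": [0, 0, 0]}
    - {"offset": [0, 0, 0], "delta_rot": [0, 0, 0]}

```text
clock: 22.4
position: [0.5054, -0.0637, 0.1592]
ee_rot: [-0.523, -1.922, 1.922]
wrist_force: [0.9, 0.6, 0.4]
finger_gap: 0.61
```

Call:
play_rows:
  targets:
    - {"offset": [0, 0.025, 0], "delta_rot": [0, 0, 0]}
    - {"offset": [0, 0.025, 0], "delta_rot": [0, 0, 0]}
    - {"offset": [0, 0.02, 0], "delta_rot": [0, 0, 0]}
    - {"offset": [0, 0.01, 0], "delta_rot": [0, 0, 0]}
    - {"offset": [0, 0.01, 0], "delta_rot": [0, 0, 0]}
    - {"offset": [0, 0, 0], "delta_rot": [0, 0, 0]}
    - {"offset": [0, 0, 0], "delta_rot": [0, 0, 0]}

```text
clock: 23.1
position: [0.5061, -0.0644, 0.0695]
ee_rot: [-0.526, -1.922, 1.922]
wrist_force: [-0.3, -0.4, -0.1]
finger_gap: 0.605
```

Call:
play_rows:
  targets:
    - {"offset": [0, 0, 0], "delta_rot": [0, 0, 0]}
    - {"offset": [0, 0, 0], "delta_rot": [0, 0, 0]}
    - {"offset": [0, 0, 0], "delta_rot": [0, 0, 0]}
    - {"offset": [0, 0, 0], "delta_rot": [0, 0, 0]}
    - {"offset": [0, 0, 0], "delta_rot": [0, 0, 0]}
    - {"offset": [0, 0, 0], "delta_rot": [0, 0, 0]}
    - {"offset": [0, 0, 0], "delta_rot": [0, 0, 0]}
    - {"offset": [0, 0, 0], "delta_rot": [0, 0, 0]}
    - {"offset": [0, 0, 0], "delta_rot": [0, -3, 0]}
    - {"offset": [0, 0, 0], "delta_rot": [0, -3, 0]}
    - {"offset": [0, 0, 0], "delta_rot": [0, -3, 0]}
    - {"offset": [0, 0, 0], "delta_rot": [0, -3, 0]}
    - {"offset": [0, 0, 0], "delta_rot": [0, 0, 0]}
    - {"offset": [0, 0, 0], "delta_rot": [0, 0, 0]}
    - {"offset": [0, 0, 0], "delta_rot": [0, 0, 0]}
  grip: 255

```text
clock: 24.6
position: [0.5057, -0.0653, 0.0702]
ee_rot: [-0.334, -2.046, 2.05]
wrist_force: [-1.9, -2.9, 4.7]
finger_gap: 0.398
```

Call:
play_rows:
  targets:
    - {"offset": [0, 0, 0], "delta_rot": [0, 0, 0]}
    - {"offset": [0, 0, 0], "delta_rot": [0, 0, 0]}
    - {"offset": [0, 0, 0], "delta_rot": [0, 0, 0]}
    - {"offset": [0, 0, 0], "delta_rot": [0, 0, 0]}
    - {"offset": [0, 0, 0], "delta_rot": [0, 0, 0]}
    - {"offset": [0, 0, 0], "delta_rot": [0, 0, 0]}
  grip: 100

```text
clock: 25.2
position: [0.5054, -0.0642, 0.0687]
ee_rot: [-0.333, -2.047, 2.047]
wrist_force: [-0.4, -0.8, -0.2]
finger_gap: 0.613
```

Call:
play_rows:
  targets:
    - {"offset": [0, -0.01, 0], "delta_rot": [0, 0, 0]}
    - {"offset": [0, -0.02, 0], "delta_rot": [0, 0, 0]}
    - {"offset": [0, -0.03, 0], "delta_rot": [0, 0, 0]}
    - {"offset": [0, -0.03, 0], "delta_rot": [0, 0, 0]}
    - {"offset": [0, -0.04, 0], "delta_rot": [0, 0, 0]}
    - {"offset": [0, -0.04, 0], "delta_rot": [0, 0, 0]}
    - {"offset": [0, 0, 0], "delta_rot": [0, 3, 0]}
    - {"offset": [0, 0, 0], "delta_rot": [0, 3, 0]}
    - {"offset": [0, 0, 0], "delta_rot": [0, 3, 0]}
    - {"offset": [0, 0, 0], "delta_rot": [0, 3, 0]}
    - {"offset": [0.024, 0, -0.0225], "delta_rot": [0, 0, 0]}
    - {"offset": [0.024, 0, -0.0225], "delta_rot": [0, 0, 0]}
    - {"offset": [0.024, 0, -0.0225], "delta_rot": [0, 0, 0]}
    - {"offset": [0.024, 0, -0.0225], "delta_rot": [0, 0, 0]}
    - {"offset": [0, 0, 0], "delta_rot": [0, 0, 0]}
    - {"offset": [0, 0, 0], "delta_rot": [0, 0, 0]}

```text
clock: 26.8
position: [0.4683, 0.0624, 0.2395]
ee_rot: [-0.524, -1.923, 1.923]
wrist_force: [0.8, -0.6, -0.0]
finger_gap: 0.611
```

Run:
```python
from dial import *
C=cam('wrist'); im,D=read_camera('wrist'); px=proj('wrist',[.4816,.0532,.0794],C)[0]
rec,q,n,c0=dial(im,D,px,C); s,_=read_camera('scene')
h=np.zeros((400,800,3),np.uint8); h[:,:400]=cv2.resize(rec,(400,400)); h[:250,400:]=cv2.resize(s,(400,250)); cv2.imwrite('pics/d6.png',h[...,::-1])
P=cloud('scene',_); z=P[...,2]
m=(z>.13)&(z<.155)&(np.hypot(P[...,0]-.639,P[...,1]-.046)<.1)
print('pan',cv2.minAreaRect(P[m][:,:2].astype(np.float32)))
```

```text
26.8 [0.4683 0.0624 0.2395] q [-1.400e-02  1.200e-01  1.709e+00 -1.000e-03  1.311e+00  2.087e+00] F [ 0.81 -0.63 -0.03] T [-0.039 -0.011  0.011] 0.610777860582151
[[-0.863  0.001 -0.506]
 [ 0.506 -0.001 -0.863]
 [-0.001 -1.    -0.   ]] jaw yaw -120.4
pan ((0.6395152807235718, 0.04616241157054901), (0.0642249658703804, 0.16208380460739136), 16.895490646362305)
```

View pics/d6.png

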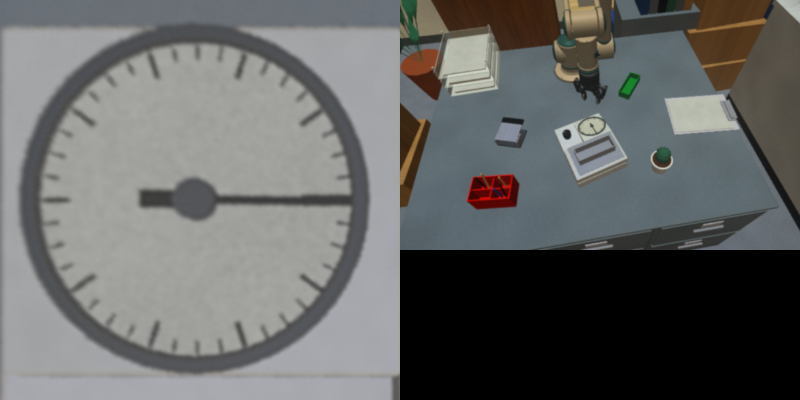

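The pointer covers the zero mark, running from (140,198) to (350,200). The pan is still square on the platform, nothing else has moved, and the arm is clear. I'll hand in.

```bash
python3 -c "
from cell import *
print(close_job(), get_obs()['clock'])"
```

```text
the job is handed in; nothing more can be done
the job is handed in; nothing more can be done
```

The weighing pan is on the postal scale's platform and the pointer is tared to zero. The job was handed in at about 27 s of the 72 s allowed. The hand-in gives no verdict, so these are my own last checks.

- **Pan:** I gripped it across its width, lowered it gently onto the platform and let go. The last measurement puts its centre about 1 mm from the platform's centre and its length within 1° of the platform's length.
- **Tare:** I turned the knob 137° clockwise. A look from above then showed the pointer about 6° (5.5 mm) past zero, so I regripped and turned back 12°. In the last view the pointer lies on the long zero mark, within about 1°, or 1 mm at the tip.
- **Surroundings:** the last scene view, checked by eye, shows the punch, cactus, desk tidy and clipboard where they started. The gripper is clear of everything.

**Checks that failed or disagreed:**
- One dial picture came out useless because the plane fit picked up the fingers; I redid it with the earlier dial slope.
- My first pointer reading (about 68.5°) was some 6° off from what the first turn produced. I found no clear cause, but the second turn put it right.

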